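# Pack the play out of a tilting bin with plates and a wedge

## Robot

A 6-joint arm with a two-finger parallel gripper is mounted at the origin on the work surface. World frame = base frame: x ahead of the robot, y to its left, z up, the work surface at z = 0. Lengths are in m, angles in rad, forces in N, time in s.
With the tool pointing down it reaches from about 0.35 to 0.775 m from the base axis. Payload 5.5 kg.
Tool frame: the origin (TCP) lies at the very end of the fingers, on their centre line; the grasp point (between the pads) lies env.hold_point_z behind it (env.hold_point_z is the distance from the TCP to the grasp point, in m); z points along the fingers, y is the line along which they close (so a half turn about z gives the same grasp; the last joint's range is limited). The gripper opens to 85 mm and grips with 20 to 120 N. Pads are 22 mm wide; open, the fingers measure 114 mm over their backs; the gripper's body (76 mm by 85 mm) begins 54 mm behind the grasp point. The pads swing forward as they close: fully open they stand 13 mm farther back than shut.
Start: joints at [-1.279, 0.313, 0.046, 1.304, 0, 1.431], TCP at [0.241, -0.522, 0.231] pointing down, gripper open.
Joint ranges: [-2.76, 2.76], [-0.86, 1.69], [-1.03, 1.26], [-2.2, 2.34], [-1.47, 1.5], [-3.14, 3.14]. Speed limits (rad/s): [2.57, 2.57, 3.14, 3.14, 3.14, 3.14].

## Interface

Orientations are given as a unit quaternion [w, x, y, z].
In Python, from workcell import env gives the robot as it stands.
- The arm moves only by the tool carry_out, never from a script. Its argument "steps" is a list of rows, each a list of 3 entries, a list of its own where there are three numbers: the turn, a rotation vector about the tool's x, y, z in degrees, then the shift along the tool's x, y, z in cm, then the closure in counts, from 0 (fully open) to 255 (shut). A call has exactly 8 rows; each row is the pose to reach, as a shift and turn from the pose commanded when the call began, along the tool's axes at that moment; what a row does not reach only later rows make up. A row lasts 1/8 s, in which the tool goes at most 62.5 mm and 10.7 degrees, less where a joint would pass 70% of its speed; a pose out of reach is approached as far as the arm can. A call with a gripper value outside its range is refused whole. The fingers move at their own pace and stop on an object; "force" is the grip in N (left out, the last holds). Time passes only in rows, so rows that repeat a pose let the fingers close, or fill a call up. It gives the time, the measured TCP pose, the force, the opening and the grip force at its end, in the units of the state.
- env.get_state(): the state, without advancing time (a new reading comes with each control period).
- env.read_camera(name): name is "side" or "top" or "wrist"; returns (picture, depth): 480x640x3 uint8, red, green, blue; 480x640 float32, m along the optical axis (not along the pixel's ray), 0 where there is no reading.
- env.get_calibration(name): a dict with "fx", "fy", "cx", "cy" (pixels), "origin" and "orientation" of the camera in the world. Camera axes: x right, y up, looking along -z (the intrinsics and any distortion apply to the point x, -y, -z); pixel columns grow to the right and rows downward; lengths in m; the calibration is good to about 2 mm. The wrist camera is an equidistant fisheye: a pixel r from the principal point sees the ray r / f radians off the axis. A picture is of the moment at which its call begins: read the wrist's pose just before it. get_calibration takes no time and is no camera call; for the wrist camera it gives the pose at the moment of the call.
- env.hand_in(): hands the job in; it is judged then, once.
The state is a dict: "clock": time; "joint_pos": joint angles; "qvel": joint speeds; "tau": joint torques, N m; "tcp_pos": TCP position; "orientation": TCP orientation; "wrist_force": force on the tool from outside, world axes, zero at the start; "ft_torque": the same for the moment, N m; "finger_gap": finger opening in m; "grip_force": force on a finger pad.
Only numpy, scipy, OpenCV 4.12 (cv2) and the standard library are available. Lean on these libraries where they do the work, as an engineer would, in place of code of your own. Each camera call takes 0.05 s, during which the arm holds its last target. There are 200 camera calls.

## Task

The tilting bin has come loose and sags back from its front stop. Drop packing plates from the wooden rack upright into the gap between the bin's rear wall and the plywood backboard until the gap is narrow enough for the wedge to bite (one or two plates, depending on the gap), then push the wedge tip-down into what is left of the gap, between plates and bin, until you feel it go tight and the bin sits hard forward against its stop. Finish while still holding the wedge with the gripper, pressed in and upright, its tip at least a finger's width below the bin's rim; leave unused plates in the rack and the other things on the table undisturbed.

Things in the scene. Friction and masses are not known exactly. Their poses are not given: they have to be found in the camera images.
- shelf: Green plywood board, 250 x 210 x 18 mm, fixed, under bin and backboard. Origin at table level below the middle of the bin's rear face when hard forward. +x runs across the gap to the backboard, y along the gap (140 mm long, open at top and ends). The gap's floor slopes from 24 mm above the table at the bin to 20 mm at x = 0.03, so plates lean on the backboard.
- backboard: Upright plywood board, 18 mm thick, 160 mm wide, top edge 80 mm above the table, fixed, parallel to the bin's rear wall. Origin on its face towards the bin, at table level. Its x in the shelf's frame is the gap width when the bin is hard forward: 20 to 31 mm, differing from start to start.
- bin (a joint): Tilt of the steel bin, rad, about a hinge along the shelf's y, 20 mm in front of its rear wall, 22 mm above the table. 0 = hard forward on its rigid stop, rear wall vertical; negative = sagged back, to -0.045 (rim then 2.6 mm into the gap). Spring-balanced with slight friction: 1 to 3 N at the rim moves it; stays where left.
- bin_rim (a point): Middle of the top edge of the bin's rear wall, on its face towards the gap, 80 mm above the table. The bin measures 126 mm (shelf x from -0.126 to 0) by 140 mm, side walls to 67 mm, and holds three grey receiver shells below its rim.
- rack: Wooden rack fixed to the table, 150 (x) x 62 (y) x 36 mm high, origin at the centre of its underside. Four upright pockets, 26 mm deep (floor 10 mm above the table), in a row along its x at -51, -17, 17 (plates) and 51 mm (wedge).
- plate1: Aluminium packing plate, one of three alike: 7 mm thick (its x), 40 mm wide (y), 60 mm high (z), about 55 g; origin at the centre of its lower end. Stands in a rack pocket, top 70 mm above the table; grip it from above across the 40 mm. Fingers do not fit down into the gap: let it drop the last 20 mm or so.
- plate2: Aluminium packing plate, one of three alike: 7 mm thick (its x), 40 mm wide (y), 60 mm high (z), about 55 g; origin at the centre of its lower end. Stands in a rack pocket, top 70 mm above the table; grip it from above across the 40 mm. Fingers do not fit down into the gap: let it drop the last 20 mm or so.
- plate3: Aluminium packing plate, one of three alike: 7 mm thick (its x), 40 mm wide (y), 60 mm high (z), about 55 g; origin at the centre of its lower end. Stands in a rack pocket, top 70 mm above the table; grip it from above across the 40 mm. Fingers do not fit down into the gap: let it drop the last 20 mm or so.
- wedge: Pale wooden wedge, tip down in the rack, 100 mm high, 34 mm wide (y), about 50 g; origin at the tip's centre, z up. Thickness (x) grows evenly from 4 mm at the tip to 22 mm at 72 mm; above is a head 24 x 34 x 28 mm, gripped across the 34 mm (y). Bites in a remaining gap (gap minus 7 mm per plate) of 9 to 17 mm; in a wider one it reaches the floor loose.
- cup: Red plastic parts cup, 72 mm across, 75 mm high; leave alone.
- coupler: Brass coupler standing upright, 34 mm across, 42 mm high; leave alone.
- tuner: Dented silver tuner box, 90 x 60 x 26 mm; leave alone.
- footpad: Black rubber foot pad, 44 mm across, 14 mm high; leave alone.
There are look-alikes about, which are no part of the job. What is meant by the wedge is not blue, and is the larger of those in its own colour.

How it is judged:
On the way:
1. a packing plate stands in the gap, let go ((((x of plate1 in the frame of shelf between 0 and 0.042 m and y of plate1 in the frame of shelf between -0.055 and 0.055 m and z of plate1 in the frame of shelf below 0.036 m and angle between plate1's own z axis and vertical below 0.35 rad) and contact force between plate1 and the fingers below 0.1 N) or ((x of plate2 in the frame of shelf between 0 and 0.042 m and y of plate2 in the frame of shelf between -0.055 and 0.055 m and z of plate2 in the frame of shelf below 0.036 m and angle between plate2's own z axis and vertical below 0.35 rad) and contact force between plate2 and the fingers below 0.1 N) or ((x of plate3 in the frame of shelf between 0 and 0.042 m and y of plate3 in the frame of shelf between -0.055 and 0.055 m and z of plate3 in the frame of shelf below 0.036 m and angle between plate3's own z axis and vertical below 0.35 rad) and contact force between plate3 and the fingers below 0.1 N))), for 0.2 s.
At the end, for the whole second after the job is handed in: Bin within 0.008 rad of its front stop; wedge upright within 0.2 rad, at rest, tip at least 10 mm below the rim, pressing bin and a plate with over 2 N each, still held by the fingers (over 3 N); at least one plate stands in the gap, every other in gap or rack (value of joint bin above -0.008 rad and x of wedge in the frame of shelf between 0 and 0.042 m and y of wedge in the frame of shelf between -0.055 and 0.055 m and z of wedge in the frame of shelf below 0.07 m and angle between wedge's own z axis and vertical below 0.2 rad and contact force between wedge and the fingers above 3 N and contact force between wedge and bin above 2 N and (contact force between wedge and plate1 above 2 N or contact force between wedge and plate2 above 2 N or contact force between wedge and plate3 above 2 N) and ((x of plate1 in the frame of shelf between 0 and 0.042 m and y of plate1 in the frame of shelf between -0.055 and 0.055 m and z of plate1 in the frame of shelf below 0.036 m and angle between plate1's own z axis and vertical below 0.35 rad) or (x of plate2 in the frame of shelf between 0 and 0.042 m and y of plate2 in the frame of shelf between -0.055 and 0.055 m and z of plate2 in the frame of shelf below 0.036 m and angle between plate2's own z axis and vertical below 0.35 rad) or (x of plate3 in the frame of shelf between 0 and 0.042 m and y of plate3 in the frame of shelf between -0.055 and 0.055 m and z of plate3 in the frame of shelf below 0.036 m and angle between plate3's own z axis and vertical below 0.35 rad)) and ((x of plate1 in the frame of shelf between 0 and 0.042 m and y of plate1 in the frame of shelf between -0.055 and 0.055 m and z of plate1 in the frame of shelf below 0.036 m and angle between plate1's own z axis and vertical below 0.35 rad) or (z of plate1 in the frame of rack below 0.02 m and horizontal distance between plate1 and rack below 0.07 m and angle between plate1's own z axis and vertical below 0.2 rad)) and ((x of plate2 in the frame of shelf between 0 and 0.042 m and y of plate2 in the frame of shelf between -0.055 and 0.055 m and z of plate2 in the frame of shelf below 0.036 m and angle between plate2's own z axis and vertical below 0.35 rad) or (z of plate2 in the frame of rack below 0.02 m and horizontal distance between plate2 and rack below 0.07 m and angle between plate2's own z axis and vertical below 0.2 rad)) and ((x of plate3 in the frame of shelf between 0 and 0.042 m and y of plate3 in the frame of shelf between -0.055 and 0.055 m and z of plate3 in the frame of shelf below 0.036 m and angle between plate3's own z axis and vertical below 0.35 rad) or (z of plate3 in the frame of rack below 0.02 m and horizontal distance between plate3 and rack below 0.07 m and angle between plate3's own z axis and vertical below 0.2 rad)) and linear speed of wedge below 0.02 m/s); the arm keeps its last pose, push and grip.
It fails at once if the cup is disturbed (moved more than 30 mm) (distance of cup from where it was at the start of the episode above 0.03 m).
It fails at once if the coupler is disturbed (moved more than 30 mm) (distance of coupler from where it was at the start of the episode above 0.03 m).
It fails at once if the tuner is disturbed (moved more than 30 mm) (distance of tuner from where it was at the start of the episode above 0.03 m).
It fails at once if the footpad is disturbed (moved more than 30 mm) (distance of footpad from where it was at the start of the episode above 0.03 m).
It also fails if it takes over 72 s, if anything falls off the work surface, if the arm or the gripper's body presses on something with over 40 N, if the wrist force passes 120 N, or if a joint passes its speed limit or range.

## Working session

There is one attempt and no reset: what is moved stays moved. The work goes in short steps, Python scripts to look and compute and a tool call to move; the robot and the scene stay as the last step left them, time stands still between calls to the robot, and variables do not carry over. Pictures are saved under pics/ and viewed, at most 10 in all, crops included, and the job is handed in when it is done.

Besides the shell and the picture viewer there is one more tool, called by a JSON object that holds its "op" and its "data". carry_out: Moves the arm, as the interface text tells. Its arguments: {"type":"object","properties":{"steps":{"type":"array","items":{"type":"array"}},"force":{"type":"number"}},"required":["steps"]}

```bash
mkdir -p pics; ls
cat > h.py <<'E'
import numpy as np, cv2
from scipy.spatial.transform import Rotation as R
from workcell import env
def q2R(q): return R.from_quat([q[1],q[2],q[3],q[0]])
def cloud(name,save=None):
    c=env.get_calibration(name); rgb,d=env.read_camera(name)
    if save: cv2.imwrite(save,rgb[:,:,::-1])
    v,u=np.mgrid[0:480,0:640]; x=(u-c['cx'])/c['fx']; y=(v-c['cy'])/c['fy']
    P=np.stack([x*d,-y*d,-d],-1)
    W=q2R(c['orientation']).apply(P.reshape(-1,3)).reshape(480,640,3)+np.array(c['origin'])
    W[d==0]=np.nan
    return rgb,d,W
E
python3 - <<'E'
from h import *
for n in('top','side'):
    rgb,d,W=cloud(n,f'pics/{n}1.png'); np.save(n+'W.npy',W); cv2.imwrite(n+'.png',rgb)
    print(env.get_calibration(n))
print(env.hold_point_z, env.get_state())
E
```

```text
pics
{'fx': 574.2515049277597, 'fy': 574.2515049277597, 'cx': 328.97012712925937, 'cy': 242.9695950454207, 'origin': array([ 0.36481237, -0.02926882,  1.49742989]), 'orientation': array([ 0.709447  ,  0.05604977, -0.04783478, -0.70089601])}
{'fx': 504.65661836623394, 'fy': 504.65661836623394, 'cx': 318.6743104861294, 'cy': 241.05630237993915, 'origin': array([0.22173284, 0.52900709, 0.88419749]), 'orientation': array([-0.25594228, -0.09296634,  0.31685381,  0.90854525])}
0.0187 {'clock': 0.1, 'joint_pos': array([-1.27862070e+00,  3.13948981e-01,  4.50793509e-02,  1.30363003e+00,
       -1.40304843e-05,  1.43122185e+00]), 'qvel': array([-0.00190369, -0.000303  ,  0.00280102, -0.00021956, -0.00042126,
        0.00016811]), 'tau': array([ 2.26897224e-03, -4.81725097e+01,  2.99244958e+01,  1.26674978e-02,
       -1.42610143e-04,  1.54701542e-06]), 'tcp_pos': array([ 0.24047752, -0.52177504,  0.23047918]), 'orientation': array([-8.48656279e-04,  9.76788975e-01,  2.14202177e-01, -7.19146253e-05]), 'wrist_force': array([ 0.88719232, -0.30882055, -0.14132631]), 'ft_torque': array([-0.00896284, -0.02811757, -0.04480908]), 'grip_force': 0.0, 'finger_gap': 0.08504433905819492}
```

View pics/top1.png

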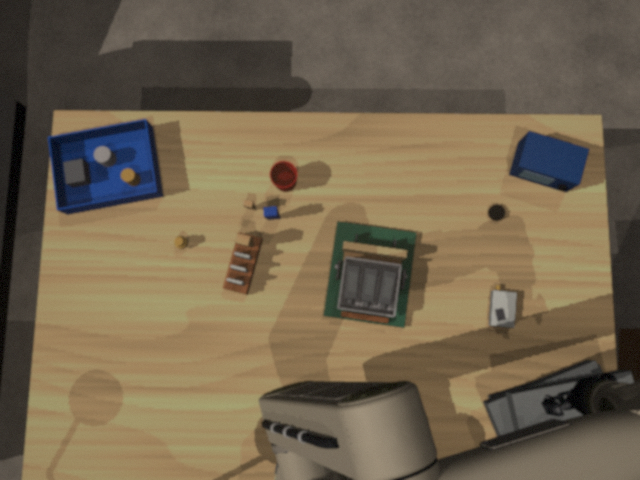

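View pics/side1.png

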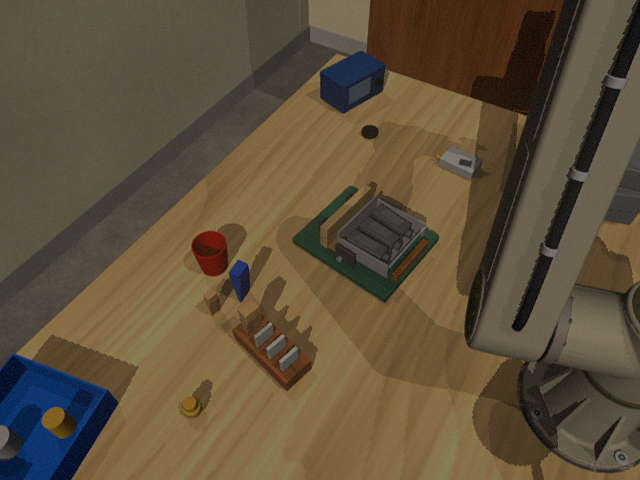

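The top view shows the rack at (242,263) with the plates at (242,255), (238,268) and (235,281). The wedge stands at (250,240). The shelf is at (370,275) with the backboard at (375,250) and the bin below it. A small pale wedge and a blue one at (250,203)/(271,212) are the look-alikes.

Run:
```python
from h import *
tW=np.load('topW.npy'); sW=np.load('sideW.npy')
print(tW[263,242],tW[275,370],tW[250,375])
def comps(W,zl,zh,u0,u1,v0,v1,mn=6):
    m=np.zeros((480,640),np.uint8); z=W[:,:,2]
    m[v0:v1,u0:u1]=((z>zl)&(z<zh))[v0:v1,u0:u1]
    n,l,s,c=cv2.connectedComponentsWithStats(m)
    for i in range(1,n):
        if s[i,4]<mn: continue
        P=W[l==i]; r=cv2.minAreaRect((P[:,:2]*1000).astype(np.float32))
        print(s[i,4],np.round(c[i]),'c',np.round(r[0],1),'sz',np.round(r[1],1),'ang',round(r[2],1),'z',np.round(np.median(P[:,2])*1000,1))
print('top rack tops');comps(tW,.055,.09,215,270,225,300)
print('top wedge');comps(tW,.095,.125,215,275,200,300)
print('top rack body');comps(tW,.028,.045,215,270,225,300)
print('top shelf');comps(tW,.010,.027,315,425,210,335,30)
print('top bb/bin');comps(tW,.07,.095,315,425,210,335)
print('side tops');comps(sW,.055,.09,225,320,290,395)
print('side wedge');comps(sW,.095,.125,225,320,280,395)
print('side shelf');comps(sW,.010,.025,280,450,170,310,50)
print('side bb/bin');comps(sW,.07,.095,280,450,170,310)
```

```text
[0.52684167 0.21161563 0.03508774] [ 0.49652919 -0.11440503  0.07147386] [ 0.55897327 -0.1265271   0.07488258]
top rack tops
22 [250. 243.] c [574.  185.8] sz [ 2.3 21.7] ang 74.3 z 73.0
54 [241. 254.] c [546.  209.4] sz [39.9  7.8] ang 76.5 z 69.6
51 [237. 267.] c [513.  217.9] sz [39.8  7.3] ang 77.0 z 68.2
49 [233. 280.] c [479.6 225.4] sz [40.   7.1] ang 75.0 z 69.4
top wedge
98 [269. 211.] c [651.8 140. ] sz [23.8 28.2] ang 3.1 z 99.2
146 [242. 239.] c [578.5 201.4] sz [34.8 23.8] ang 76.6 z 108.7
top rack body
1056 [241. 265.] c [529.7 213.8] sz [ 63.8 150.4] ang 76.6 z 35.4
top shelf
3606 [369. 265.] c [ 507.5 -116.6] sz [210.6 250.6] ang 82.3 z 17.6
top bb/bin
483 [374. 249.] c [ 562.2 -123.6] sz [159.4  19.1] ang 82.5 z 79.0
117 [372. 261.] c [ 531.8 -120.2] sz [138.6   5.7] ang 82.0 z 77.7
6 [391. 273.] c [ 501.8 -165.9] sz [9.3 4.5] ang 19.9 z 71.5
12 [353. 274.] c [497.1 -71.7] sz [10.4  9.5] ang 18.4 z 71.7
18 [389. 279.] c [ 487.1 -163.9] sz [22.8 10.1] ang 78.0 z 71.5
9 [370. 281.] c [ 482.3 -115. ] sz [15.   8.6] ang 9.9 z 71.1
10 [338. 304.] c [426.1 -34.3] sz [14.8 
[... 384 characters left out ...]
] c [ 506.5 -117.8] sz [212.9 251.9] ang 82.3 z 18.5
side bb/bin
602 [345. 209.] c [ 561.4 -124.8] sz [160.7  20.9] ang 82.3 z 80.1
213 [357. 215.] c [ 530.6 -122.6] sz [143.7   6.7] ang 82.3 z 78.4
73 [382. 211.] c [ 492.3 -159.6] sz [28.  31.5] ang 72.0 z 71.1
15 [408. 215.] c [ 439.9 -178.7] sz [ 5.7 21.9] ang 83.1 z 71.0
31 [370. 224.] c [ 499.5 -118.7] sz [13.5 35.2] ang 42.5 z 71.1
19 [420. 222.] c [ 408.7 -175.6] sz [ 7.1 24.4] ang 85.4 z 71.0
15 [378. 227.] c [ 477.8 -115.6] sz [11.1 10.5] ang 61.4 z 70.6
9 [360. 236.] c [501.  -76.2] sz [ 6.2 11.3] ang 28.9 z 70.8
6 [372. 257.] c [453.4 -38.9] sz [2.9 6.8] ang 62.9 z 72.1
26 [382. 263.] c [429.7 -37.6] sz [ 4.4 28.5] ang 80.7 z 71.2
```

```bash
cat >> h.py <<'E'
def plan(x,y,z,yaw):
    """row (turn deg, shift cm) to reach TCP xyz with tool y at yaw deg, pointing down"""
    s=env.get_state(); Rc=q2R(s['orientation'])
    a=np.deg2rad(yaw); ty=np.array([np.cos(a),np.sin(a),0]); tz=np.array([0,0,-1.]); tx=np.cross(ty,tz)
    Rt=R.from_matrix(np.stack([tx,ty,tz],1))
    sh=Rc.inv().apply(np.array([x,y,z])-s['tcp_pos'])*100
    return np.round((Rc.inv()*Rt).as_rotvec(degrees=True),2),np.round(sh,2)
def st():
    s=env.get_state(); return {k:np.round(s[k],4) for k in('clock','tcp_pos','orientation','wrist_force','finger_gap','grip_force')}
E
python3 - <<'E'
from h import *
print(plan(.52,-.12,.25,-97.7),plan(.38,-.3,.25,-80))
c=env.get_calibration('wrist'); s=env.get_state()
Rc=q2R(s['orientation']); print(c, Rc.inv().apply(np.array(c['origin'])-s['tcp_pos']), (Rc.inv()*q2R(c['orientation'])).as_matrix())
tW=np.load('topW.npy'); sW=np.load('sideW.npy')
n=np.array([np.cos(np.deg2rad(-7.7)),np.sin(np.deg2rad(-7.7))]); t=np.array([-n[1],n[0]])
for W in(tW,sW):
    P=W.reshape(-1,3); P=P[(P[:,2]>.074)&(P[:,2]<.09)]; a=P[:,:2]@n; b=P[:,:2]@t
    k=(a>.53)&(a<.59)&(abs(b+.05)<.055); print(np.histogram(a[k],np.arange(.53,.59,.002)), np.mean(b[(a>.53)&(a<.59)&(abs(b+.05)<.2)]))
E
```

```text
(array([-1.000e-01,  1.000e-02,  3.244e+01]), array([ 42.2, -24.8,  -1.9])) (array([-0.1 , -0.  , 14.74]), array([ 21.95, -14.31,  -1.92]))
{'fx': 371.64829954431775, 'fy': 371.64829954431775, 'cx': 316.808143799998, 'cy': 239.46837355040523, 'origin': array([ 0.31219074, -0.48954751,  0.37389181]), 'orientation': array([ 0.83189152, -0.13070222,  0.08439259, -0.53268313])} [ 0.0786504   0.00049685 -0.14339613] [[-2.28556152e-04  9.51521751e-01  3.07581381e-01]
 [ 9.99999837e-01  3.78513081e-04 -4.27878030e-04]
 [-5.23558828e-04  3.07581233e-01 -9.51521682e-01]]
(array([ 0,  0,  0,  0,  0, 21, 36, 24,  1,  0,  0,  0,  0,  0,  0,  0,  0,
       26, 33, 33, 28, 40, 28, 33, 29, 36, 16,  0,  0]), array([0.53 , 0.532, 0.534, 0.536, 0.538, 0.54 , 0.542, 0.544, 0.546,
       0.548, 0.55 , 0.552, 0.554, 0.556, 0.558, 0.56 , 0.562, 0.564,
       0.566, 0.568, 0.57 , 0.572, 0.574, 0.576, 0.578, 0.58 , 0.582,
       0.584, 0.586, 0.588])) -0.047683079736132894
(array([ 0,  0,  0,  0,  6, 61, 37, 17,  0,  0,  0,  0,  0,  0,  0,  0, 18,
       68, 41, 29, 38, 26, 43, 37, 30, 26,  8,  0,  0]), array([0.53 , 0.532, 0.534, 0.536, 0.538, 0.54 , 0.542, 0.544, 0.546,
       0.548, 0.55 , 0.552, 0.554, 0.556, 0.558, 0.56 , 0.562, 0.564,
       0.566, 0.568, 0.57 , 0.572, 0.574, 0.576, 0.578, 0.58 , 0.582,
       0.584, 0.586, 0.588])) -0.046483533024888474
```

{"op": "carry_out", "data": {"steps": [[[0,0,8],[5.3,-3.1,-0.5],0],[[0,0,16],[10.6,-6.2,-1],0],[[0,0,24],[15.9,-9.3,-1.5],0],[[0,0,32.4],[21.2,-12.4,-1.9],0],[[0,0,32.4],[26.4,-15.5,-1.9],0],[[0,0,32.4],[31.7,-18.6,-1.9],0],[[0,0,32.4],[37,-21.7,-1.9],0],[[0,0,32.4],[42.2,-24.8,-1.9],0]]}}

```text
clock: 1.1
tcp_pos: [0.5209, -0.1186, 0.25]
orientation: [0.0, 0.998, -0.067, -0.0]
wrist_force: [0.1, -0.8, 0.6]
finger_gap: 0.0855
grip_force: 0.0
```

```bash
cat >> h.py <<'E'
def wcloud(save=None):
    c=env.get_calibration('wrist'); rgb,d=env.read_camera('wrist')
    if save: cv2.imwrite(save,rgb[:,:,::-1])
    v,u=np.mgrid[0:480,0:640]; x=(u-c['cx'])/c['fx']; y=(v-c['cy'])/c['fy']; r=np.hypot(x,y)+1e-9
    k=np.tan(r)/r
    P=np.stack([x*k*d,-y*k*d,-d],-1)
    W=q2R(c['orientation']).apply(P.reshape(-1,3)).reshape(480,640,3)+np.array(c['origin'])
    W[d==0]=np.nan
    return rgb,d,W
n=np.array([np.cos(np.deg2rad(-7.7)),np.sin(np.deg2rad(-7.7))]); t=np.array([-n[1],n[0]])
E
python3 - <<'E'
from h import *
rgb,d,W=wcloud('pics/w1.png')
P=W.reshape(-1,3); P=P[np.isfinite(P[:,0])]; a=P[:,:2]@n; b=P[:,:2]@t
for lo,hi in((.074,.09),(.015,.03),(.03,.07)):
    k=(P[:,2]>lo)&(P[:,2]<hi)&(a>.53)&(a<.59)&(abs(b+.047)<.05)
    print(lo,np.histogram(a[k],np.arange(.53,.59,.001))[0], np.median(P[k,2]))
# yaw of backboard face
k=(P[:,2]>.074)&(a>.555)&(a<.59)&(abs(b+.047)<.1)
print(cv2.minAreaRect((P[k,:2]*1000).astype(np.float32)))
k=(P[:,2]>.074)&(a>.53)&(a<.555)&(abs(b+.047)<.1)&(P[:,2]<.09)
print(cv2.minAreaRect((P[k,:2]*1000).astype(np.float32)))
print(plan(.4785,.2245,.13,-103.3))
E
```

```text
0.074 [  0   0   0   0   0   0   0   0   0   0   0  67 143 126 235  45   0   0
   0   0   0   0   0   0   0   0   0   0   0   0   0   0   0   0   0 115
 118 120 141 161 139 132 127 130 147 150 138 131 125 125 157 153 144   7
   0   0   0   0   0] 0.08058316263456825
0.015 [  0   0   0   0   0   0   0   0   0   0   0   0  19 118  96  97  93 104
 103  98  98  98  92  97 101  99  93   0   0   0   0   0   0   0   0   0
   0   0   0   0   0   0   0   0   0   0   0   0   0   0   0   0  99  92
  94  93  95  94  94] 0.02319721257618218
0.03 [ 98   5   0   0   0   0   0   0   0   0   0   0   0 271 381  50   0   0
   0   0   0   0   0   0   0   0   0   0   0   0   0   0   0   0   0   0
   0   0   0   0   0   0   0   0   0   0   0   0   0   0   0   0 412   7
   7   6   6   6   6] 0.05023192822855482
((562.0031127929688, -128.27337646484375), (160.23513793945312, 17.972375869750977), 82.33020782470703)
((531.7145385742188, -124.08082580566406), (139.55113220214844, 4.218462944030762), 82.00492095947266)
(array([-0.25, -0.08,  5.99]), array([ -8.82, -32.82,  12.11]))
```

View pics/w1.png

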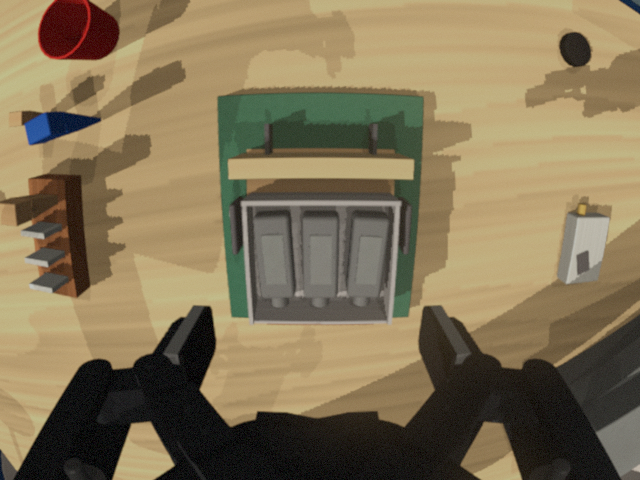

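The wrist view shows the bin rim at row 203 and the backboard face at row 178, with an empty gap between them. The rack is at (55,240), and nothing blocks the way. The gap is about 22 mm when hard forward, so one plate leaves about 15 mm. I'm going to the far plate.

{"op": "carry_out", "data": {"steps": [[[0,0,2],[-1.5,-5.6,0],0],[[0,0,4],[-3,-11.2,0],0],[[0,0,6],[-4.5,-16.8,2],0],[[0,0,6],[-6,-22.4,5],0],[[0,0,6],[-7.5,-28,8],0],[[0,0,6],[-8.8,-32.8,11],0],[[0,0,6],[-8.8,-32.8,12.1],0],[[0,0,6],[-8.8,-32.8,12.1],0]]}}

```text
clock: 2.15
tcp_pos: [0.4533, 0.021, 0.1528]
orientation: [-0.024, 0.996, -0.081, 0.0]
wrist_force: [1.1, -0.3, -0.8]
finger_gap: 0.0852
grip_force: 0.0
```

Run:
```python
from h import *
print(st())
rgb,d,W=wcloud('pics/w2.png')
z=W[:,:,2]; m=((z>.058)&(z<.08)&(abs(W[:,:,0]-.52)<.08)&(abs(W[:,:,1]-.21)<.06)).astype(np.uint8)
N,l,s,c=cv2.connectedComponentsWithStats(m)
for i in range(1,N):
    if s[i,4]>50: P=W[l==i]; P=P[P[:,2]>np.median(P[:,2])-.003]; print(s[i,4],c[i].round(),cv2.minAreaRect((P[:,:2]*1000).astype(np.float32)),np.median(P[:,2]))
print(plan(.4785,.2245,.044,-103.3))
```

```text
{'clock': np.float64(2.15), 'tcp_pos': array([0.4533, 0.021 , 0.1528]), 'orientation': array([-2.420e-02,  9.964e-01, -8.100e-02,  4.000e-04]), 'wrist_force': array([ 1.1015, -0.3307, -0.8359]), 'finger_gap': np.float64(0.0852), 'grip_force': np.float64(0.0)}
462 [ 75. 120.] ((574.2084350585938, 181.59393310546875), (3.645409107208252, 20.655141830444336), 79.39974975585938) 0.0741343987767985
491 [ 65. 165.] ((545.2935180664062, 204.84332275390625), (41.57585906982422, 7.090488910675049), 76.5895004272461) 0.07056884689628545
536 [ 68. 208.] ((512.4342651367188, 213.607177734375), (41.916290283203125, 7.956294059753418), 76.2013931274414) 0.0704393053577891
567 [ 73. 249.] ((479.521728515625, 221.54855346679688), (41.88899612426758, 8.295618057250977), 76.55622100830078) 0.07049588609252794
(array([-2.75,  0.4 ,  4.  ]), array([ -0.63, -19.95,  11.74]))
```

View pics/w2.png

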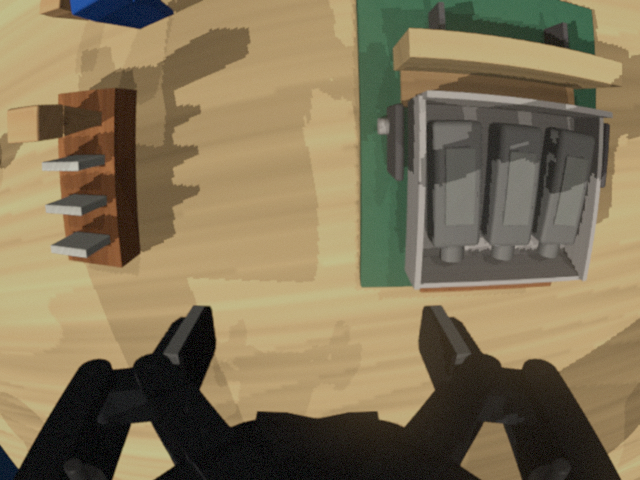

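The arm is short of the rack: plates at (68,208) and so on are off to the left and nothing has been touched. I'm continuing.

{"op": "carry_out", "data": {"steps": [[[-1,0,1],[0,-3,0],0],[[-2.7,0.4,4],[0,-6,0],0],[[-2.7,0.4,4],[-0.2,-9,0.5],0],[[-2.7,0.4,4],[-0.4,-12,0.8],0],[[-2.7,0.4,4],[-0.6,-15,1],0],[[-2.7,0.4,4],[-0.6,-18,1.5],0],[[-2.7,0.4,4],[-0.6,-20,2.5],0],[[-2.7,0.4,4],[-0.6,-20,3],0]]}}

```text
clock: 3.2
tcp_pos: [0.4504, 0.0256, 0.1422]
orientation: [-0.025, 0.997, -0.077, 0.003]
wrist_force: [-0.3, -0.3, -1.1]
finger_gap: 0.0854
grip_force: 0.0
```

```bash
cat >> h.py <<'E'
def plates():
    rgb,d,W=wcloud()
    z=W[:,:,2]; m=((z>.058)&(z<.08)&(abs(W[:,:,0]-.52)<.08)&(abs(W[:,:,1]-.21)<.06)).astype(np.uint8)
    N,l,s,c=cv2.connectedComponentsWithStats(m)
    for i in range(1,N):
        if s[i,4]>50: P=W[l==i]; P=P[P[:,2]>np.median(P[:,2])-.003]; print(s[i,4],c[i].round(),cv2.minAreaRect((P[:,:2]*1000).astype(np.float32)),np.median(P[:,2]))
E
python3 - <<'E'
from h import *
print(st()); plates()
print(plan(.479,.2235,.044,-103.3))
E
```

```text
{'clock': np.float64(3.2), 'tcp_pos': array([0.4504, 0.0256, 0.1422]), 'orientation': array([-0.025 ,  0.9967, -0.0772,  0.0027]), 'wrist_force': array([-0.259 , -0.3173, -1.0699]), 'finger_gap': np.float64(0.0854), 'grip_force': np.float64(0.0)}
505 [ 71. 113.] ((574.4761962890625, 181.4010467529297), (3.132101058959961, 20.671710968017578), 77.63419342041016) 0.07420227722607789
520 [ 61. 160.] ((545.1970825195312, 205.4061279296875), (40.85838317871094, 7.669844627380371), 76.41484832763672) 0.07059214976545364
579 [ 64. 205.] ((512.2713623046875, 213.20828247070312), (41.68193435668945, 7.65950870513916), 76.09712219238281) 0.07048789302272279
608 [ 68. 247.] ((479.2059020996094, 221.32073974609375), (41.57845687866211, 7.730532169342041), 77.28177642822266) 0.0705383925803926
(array([-2.89,  0.07,  4.44]), array([ -0.19, -19.48,  10.76]))
```

Run:
```python
from h import *
s=env.get_state(); print(s['joint_pos'].round(3), s['qvel'].round(3), s['tau'].round(1))
```

```text
[-0.156  0.12  -0.429  1.022  0.05   3.141] [-0.    -0.001  0.002  0.017 -0.002  0.   ] [  0.  -35.7  28.6  -0.    0.2  -0. ]
```

{"op": "carry_out", "data": {"steps": [[[0,0,-10.6],[0,-2,-1],0],[[0,0,-21.2],[0,-4.5,-2],0],[[0,0,-31.8],[0,-7,-3],0],[[0,0,-42.4],[0,-9.5,-3],0],[[0,0,-53],[0,-12,-3],0],[[0,0,-63.6],[-0.1,-14.5,-3],0],[[0,0,-74.2],[-0.2,-17,-3],0],[[0,0,-84.8],[-0.2,-19.5,-3],0]]}}

```text
clock: 4.25
tcp_pos: [0.4781, 0.2177, 0.1821]
orientation: [-0.017, 0.786, 0.617, 0.019]
wrist_force: [0.1, 0.2, 0.4]
finger_gap: 0.0856
grip_force: 0.0
```

Run:
```python
from h import *
print(st(),env.get_state()['joint_pos']); 
print(plan(.479,.2225,.14,76.7))
```

```text
{'clock': np.float64(4.25), 'tcp_pos': array([0.4781, 0.2177, 0.1821]), 'orientation': array([-0.0166,  0.7862,  0.6175,  0.0188]), 'wrist_force': array([0.0682, 0.167 , 0.3651]), 'finger_gap': np.float64(0.0856), 'grip_force': np.float64(0.0)} [ 0.24794738  0.2165185  -0.20605774  1.12725666  0.04567425  2.0584147 ]
(array([  2.14,  -2.38, -90.38]), array([ 0.28, -0.01,  4.23]))
```

{"op": "carry_out", "data": {"steps": [[[0.2,-0.3,-10.6],[0,0,0],0],[[0.5,-0.6,-21.2],[0,0,0],0],[[0.7,-0.9,-31.8],[0,0,0],0],[[1,-1.2,-42.4],[0,0,0],0],[[1.2,-1.5,-53],[0,0,0],0],[[1.5,-1.8,-63.6],[0,0,0.5],0],[[1.7,-2.1,-74.2],[0.1,0,1],0],[[2,-2.3,-84.8],[0.2,0,1.5],0]]}}

```text
clock: 5.25
tcp_pos: [0.4787, 0.2196, 0.167]
orientation: [-0.001, 0.164, 0.986, 0.001]
wrist_force: [0.1, 0.8, -0.0]
finger_gap: 0.0855
grip_force: 0.0
```

Run:
```python
from h import *
print(st()); plates()
print(plan(.479,.2230,.044,76.7))
```

```text
{'clock': np.float64(5.25), 'tcp_pos': array([0.4787, 0.2196, 0.167 ]), 'orientation': array([-9.000e-04,  1.641e-01,  9.864e-01,  9.000e-04]), 'wrist_force': array([ 0.064 ,  0.8376, -0.03  ]), 'finger_gap': np.float64(0.0855), 'grip_force': np.float64(0.0)}
867 [320. 238.] ((478.86212158203125, 221.65179443359375), (39.85798263549805, 7.836215019226074), 77.60507202148438) 0.07059374221165973
836 [325. 282.] ((511.7915344238281, 213.89715576171875), (38.9923095703125, 8.06963062286377), 76.08314514160156) 0.07054232632812246
821 [328. 323.] ((544.8836059570312, 205.77078247070312), (39.97075271606445, 8.594925880432129), 77.81958770751953) 0.07047679967254544
557 [331. 353.] ((568.9146118164062, 200.03587341308594), (33.352474212646484, 3.0870039463043213), 75.45697784423828) 0.07355749283447532
(array([ 0.05, -0.16, -5.27]), array([1.000e-02, 3.300e-01, 1.223e+01]))
```

{"op": "carry_out", "data": {"steps": [[[0,0,-5.3],[0,0.3,3],0],[[0,0,-5.3],[0,0.3,6],0],[[0,0,-5.3],[0,0.3,9],0],[[0,0,-5.3],[0,0.3,11],0],[[0,0,-5.3],[0,0.3,12.2],0],[[0,0,-5.3],[0,0.3,12.2],0],[[0,0,-5.3],[0,0.3,12.2],255],[[0,0,-5.3],[0,0.3,12.2],255]], "force": 40}}

```text
clock: 6.3
tcp_pos: [0.4804, 0.2229, 0.0464]
orientation: [0.0, 0.121, 0.993, 0.001]
wrist_force: [0.2, 0.0, -0.5]
finger_gap: 0.0517
grip_force: 0.0
```

{"op": "carry_out", "data": {"steps": [[[0,0,0],[0,0,0],255],[[0,0,0],[0,0,0],255],[[0,0,0],[0,0,0],255],[[0,0,0],[0,0,0],255],[[0,0,0],[0,0,-1],255],[[0,0,0],[0,0,-2.5],255],[[0,0,0],[0,0,-4],255],[[0,0,0],[0,0,-7],255]]}}

```text
clock: 7.3
tcp_pos: [0.4788, 0.2222, 0.1159]
orientation: [-0.002, 0.121, 0.993, 0.001]
wrist_force: [0.8, -0.3, -0.2]
finger_gap: 0.0388
grip_force: 40.4
```

Run:
```python
from h import *
print(st(),env.get_state()['joint_pos'].round(2)); wcloud('pics/w3.png')
print(plan(.545,-.123,.135,82.3))
```

```text
{'clock': np.float64(7.3), 'tcp_pos': array([0.4788, 0.2222, 0.1159]), 'orientation': array([-1.700e-03,  1.213e-01,  9.926e-01,  7.000e-04]), 'wrist_force': array([ 0.7867, -0.3214, -0.1634]), 'finger_gap': np.float64(0.0388), 'grip_force': np.float64(40.3675)} [ 0.28  0.29 -0.28  1.    0.    0.52]
(array([ 0.25,  0.16, -6.23]), array([-14.51, -32.06,  -1.55]))
```

View pics/w3.png

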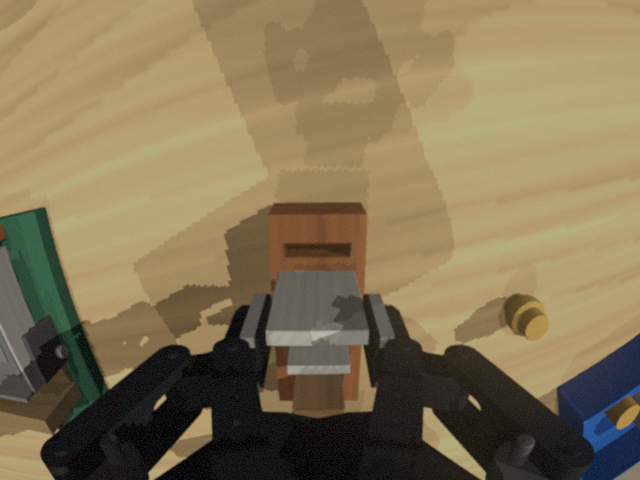

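The plate is held between the pads at (318,305) and its pocket at (318,248) is empty. I'm carrying it to above the gap.

{"op": "carry_out", "data": {"steps": [[[0,0,-1],[-0.5,-1,-2],255],[[0,0,-3],[-2.5,-5.5,-2],255],[[0,0,-5],[-4.8,-10.5,-2],255],[[0,0,-6.2],[-7,-15.5,-2],255],[[0,0,-6.2],[-9.3,-20.5,-2],255],[[0,0,-6.2],[-11.6,-25.6,-1.8],255],[[0,0,-6.2],[-13.5,-30,-1.6],255],[[0,0,-6.2],[-14.5,-32.1,-1.5],255]]}}

```text
clock: 8.35
tcp_pos: [0.5435, -0.1265, 0.1301]
orientation: [-0.0, 0.069, 0.998, 0.001]
wrist_force: [-1.0, 0.0, -0.5]
finger_gap: 0.0387
grip_force: 40.5
```

Run:
```python
from h import *
rgb,d,W=wcloud('pics/w4.png'); print(st())
P=W.reshape(-1,3); P=P[np.isfinite(P[:,0])]; a=P[:,:2]@n; b=P[:,:2]@t
for lo,hi in((.074,.085),(.096,.102),(.105,.115),(.12,.128),(.135,.142),(.15,.165)):
    k=(P[:,2]>lo)&(P[:,2]<hi)&(a>.53)&(a<.59)&(abs(b+.049)<.018)
    h=np.histogram(a[k],np.arange(.53,.59,.001))[0]; print(lo,{530+i:int(v) for i,v in enumerate(h) if v>2})
k=(P[:,2]>.1)&(P[:,2]<.17)&(a>.53)&(a<.57); print(np.percentile(b[k],[5,50,95]))
k=(P[:,2]>.074)&(P[:,2]<.085)&(a>.53)&(a<.555)&(abs(b+.047)<.1);print(cv2.minAreaRect((P[k,:2]*1000).astype(np.float32)))
```

```text
{'clock': np.float64(8.4), 'tcp_pos': array([ 0.5442, -0.1282,  0.1299]), 'orientation': array([1.000e-04, 6.930e-02, 9.976e-01, 2.000e-04]), 'wrist_force': array([ 2.307 , -2.1424, -1.3912]), 'finger_gap': np.float64(0.039), 'grip_force': np.float64(40.4783)}
0.074 {540: 142, 541: 194, 542: 115, 543: 113, 544: 100, 545: 32}
0.096 {550: 36, 551: 241}
0.105 {550: 160, 551: 457, 552: 4}
0.12 {550: 154, 551: 462, 552: 5}
0.135 {544: 34, 545: 11, 546: 5, 547: 5, 548: 7, 549: 4, 550: 200, 551: 498, 552: 6}
0.15 {544: 115, 545: 65, 546: 13, 547: 17, 548: 14, 549: 16, 550: 223, 551: 488, 552: 225, 553: 218, 554: 185, 555: 210, 556: 184, 557: 164, 558: 40, 559: 13, 560: 12, 561: 12, 562: 15, 563: 9, 564: 19, 565: 12, 566: 9}
[-0.07833235 -0.05308742 -0.02792789]
((531.1435546875, -124.08718872070312), (140.49179077148438, 5.289850234985352), 82.13746643066406)
```

View pics/w4.png

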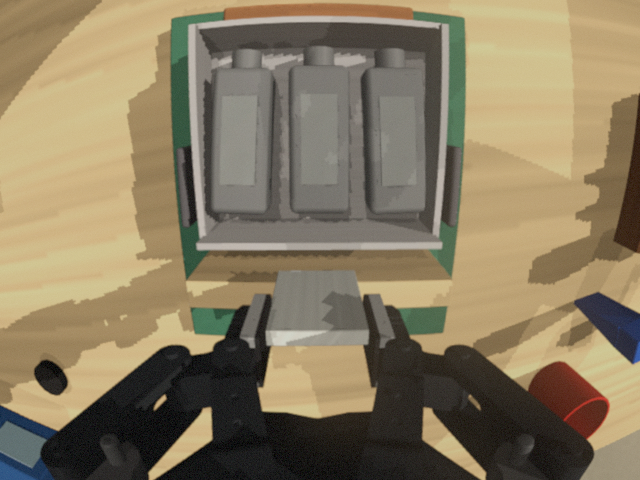

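The plate hangs upright between the bin rim (row 245) and the backboard, which sits at about row 290. I'm lowering it and letting go.

{"op": "carry_out", "data": {"steps": [[[0,0,0],[-0.1,0,0.5],255],[[0,0,0],[-0.1,0,1.5],255],[[0,0,0],[-0.1,0,2.5],255],[[0,0,0],[-0.1,0,3.5],255],[[0,0,0],[-0.1,0,4.3],255],[[0,0,0],[-0.1,0,4.4],255],[[0,0,0],[-0.1,0,4.4],255],[[0,0,0],[-0.1,0,4.4],255]]}}

```text
clock: 9.4
tcp_pos: [0.5444, -0.1243, 0.0859]
orientation: [-0.0, 0.068, 0.998, 0.001]
wrist_force: [-0.2, -0.1, -0.1]
finger_gap: 0.039
grip_force: 40.5
```

{"op": "carry_out", "data": {"steps": [[[0,0,0],[0,0,0],0],[[0,0,0],[0,0,0],0],[[0,0,0],[0,0,0],0],[[0,0,0],[0,0,0],0],[[0,0,0],[0,0,0],0],[[0,0,0],[0,0,-2],0],[[0,0,0],[0,0,-5],0],[[0,0,0],[0,0,-9],0]]}}

```text
clock: 10.4
tcp_pos: [0.5434, -0.124, 0.1755]
orientation: [-0.002, 0.068, 0.998, 0.001]
wrist_force: [0.4, -0.3, -0.7]
finger_gap: 0.085
grip_force: 0.0
```

Run:
```python
from h import *
rgb,d,W=wcloud('pics/w5.png'); print(st())
P=W.reshape(-1,3); P=P[np.isfinite(P[:,0])]; a=P[:,:2]@n; b=P[:,:2]@t
for lo,hi in((.03,.05),(.05,.07),(.07,.077),(.077,.09)):
    k=(P[:,2]>lo)&(P[:,2]<hi)&(a>.53)&(a<.59)&(abs(b+.052)<.015)
    h=np.histogram(a[k],np.arange(.53,.59,.001))[0]; print(lo,{530+i:int(v) for i,v in enumerate(h) if v>2})
print(plan(.578,.199,.19,76.7))
```

```text
{'clock': np.float64(10.45), 'tcp_pos': array([ 0.5462, -0.125 ,  0.1819]), 'orientation': array([0.0026, 0.0674, 0.9977, 0.    ]), 'wrist_force': array([1.9354, 0.0629, 3.3972]), 'finger_gap': np.float64(0.0853), 'grip_force': np.float64(0.0)}
0.03 {534: 26, 535: 50, 536: 39, 537: 43, 538: 56, 539: 217, 554: 18, 555: 73}
0.05 {539: 68, 540: 252, 541: 5, 554: 5, 555: 181, 556: 208, 557: 21}
0.07 {540: 120, 541: 7, 556: 95, 557: 61}
0.077 {540: 58, 541: 75, 542: 60, 543: 71, 544: 49, 556: 18, 557: 129, 558: 93, 559: 59, 560: 58, 561: 55, 562: 59, 563: 50, 564: 24, 565: 59, 566: 64, 567: 68, 568: 55, 569: 57, 570: 63, 571: 55, 572: 64, 573: 53, 574: 63, 575: 69, 576: 44, 577: 59, 578: 56, 579: 59, 580: 52, 581: 40}
(array([0.04, 0.3 , 5.57]), array([ 1.21, 32.54, -0.8 ]))
```

View pics/w5.png

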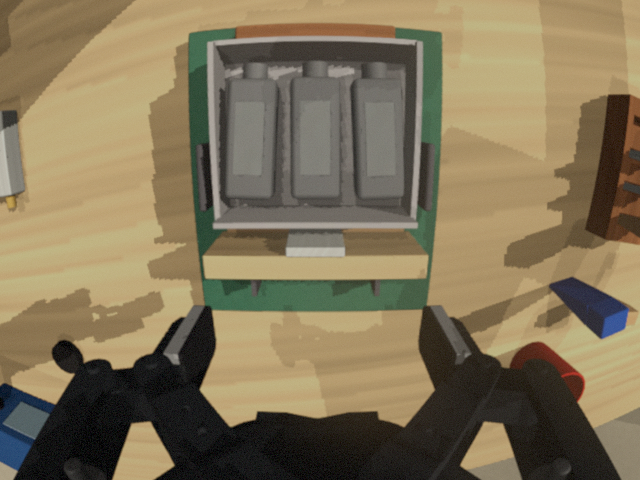

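The plate stands in the gap at (315,243), leaning on the backboard, with about 14 mm left to the bin. I'm going for the wedge.

{"op": "carry_out", "data": {"steps": [[[0,0,1],[0,3,-0.8],0],[[0,0,2],[0.2,8,-0.8],0],[[0,0,4],[0.4,13,-0.8],0],[[0,0,5.6],[0.6,18,-0.8],0],[[0,0,5.6],[0.8,23,-0.8],0],[[0,0,5.6],[1,28,-0.8],0],[[0,0,5.6],[1.2,31.5,-0.8],0],[[0,0,5.6],[1.2,32.5,-0.8],0]]}}

```text
clock: 11.45
tcp_pos: [0.5758, 0.2015, 0.1839]
orientation: [-0.001, 0.115, 0.993, 0.001]
wrist_force: [0.4, -0.6, -0.9]
finger_gap: 0.0853
grip_force: 0.0
```

Run:
```python
from h import *
rgb,d,W=wcloud('pics/w6.png'); print(st())
z=W[:,:,2]; m=((z>.1)&(z<.12)&(abs(W[:,:,0]-.578)<.05)&(abs(W[:,:,1]-.2)<.06)); P=W[m]
print(cv2.minAreaRect((P[:,:2]*1000).astype(np.float32)),np.median(P[:,2]))
print(plan(.578,.199,.079,76.7))
```

```text
{'clock': np.float64(11.5), 'tcp_pos': array([0.5759, 0.2014, 0.1839]), 'orientation': array([-8.000e-04,  1.149e-01,  9.934e-01,  1.200e-03]), 'wrist_force': array([-0.0181,  0.7836, -0.4264]), 'finger_gap': np.float64(0.0858), 'grip_force': np.float64(0.0)}
((577.8108520507812, 197.99545288085938), (33.21211624145508, 24.641862869262695), 77.0591812133789) 0.11028443236181645
(array([ 0.13, -0.11,  0.11]), array([-0.28, -0.21, 10.49]))
```

{"op": "carry_out", "data": {"steps": [[[0,0,0],[-0.2,-0.3,3],0],[[0,0,0],[-0.2,-0.3,6],0],[[0,0,0],[-0.2,-0.3,9],0],[[0,0,0],[-0.2,-0.3,10.4],0],[[0,0,0],[-0.2,-0.3,10.4],0],[[0,0,0],[-0.2,-0.3,10.4],255],[[0,0,0],[-0.2,-0.3,10.4],255],[[0,0,0],[-0.2,-0.3,10.4],255]], "force": 80}}

```text
clock: 12.5
tcp_pos: [0.5778, 0.1965, 0.0813]
orientation: [0.0, 0.116, 0.993, 0.001]
wrist_force: [-1.0, 0.8, 9.3]
finger_gap: 0.0324
grip_force: 82.3
```

{"op": "carry_out", "data": {"steps": [[[0,0,0],[0,0,0],255],[[0,0,0],[0,0,0],255],[[0,0,0],[0,0,0],255],[[0,0,0],[0,0,-1.5],255],[[0,0,0],[0,0,-4],255],[[0,0,0],[0,0,-7],255],[[0,0,0],[0,0,-9],255],[[0,0,0],[0,0,-9.5],255]]}}

```text
clock: 13.5
tcp_pos: [0.5779, 0.1961, 0.1772]
orientation: [0.0, 0.116, 0.993, 0.001]
wrist_force: [0.7, -0.3, -0.6]
finger_gap: 0.0327
grip_force: 80.2
```

Run:
```python
from h import *
print(st())
print(plan(.540,-.124,.175,82.3))
```

```text
{'clock': np.float64(13.5), 'tcp_pos': array([0.5779, 0.1961, 0.1772]), 'orientation': array([4.000e-04, 1.161e-01, 9.932e-01, 1.300e-03]), 'wrist_force': array([ 0.6926, -0.2619, -0.646 ]), 'finger_gap': np.float64(0.0327), 'grip_force': np.float64(80.1999)}
(array([ 0.16,  0.04, -5.64]), array([ -3.69, -32.03,   0.13]))
```

{"op": "carry_out", "data": {"steps": [[[0,0,-1],[-0.4,-3,0],255],[[0,0,-3],[-1,-8,0],255],[[0,0,-5],[-1.6,-13,0],255],[[0,0,-5.6],[-2.2,-18,0],255],[[0,0,-5.6],[-2.8,-23,0],255],[[0,0,-5.6],[-3.3,-28,0],255],[[0,0,-5.6],[-3.7,-31.5,0],255],[[0,0,-5.6],[-3.7,-32.2,0],255]]}}

```text
clock: 14.5
tcp_pos: [0.5381, -0.1278, 0.1737]
orientation: [-0.001, 0.069, 0.998, 0.001]
wrist_force: [-0.9, 0.3, -0.6]
finger_gap: 0.0328
grip_force: 80.3
```

```bash
cat >> h.py <<'E'
def gapview(f,lv,b0=-.052,w=.015):
    rgb,d,W=wcloud(f); print(st())
    P=W.reshape(-1,3); P=P[np.isfinite(P[:,0])]; a=P[:,:2]@n; b=P[:,:2]@t
    for lo,hi in lv:
        k=(P[:,2]>lo)&(P[:,2]<hi)&(a>.52)&(a<.59)&(abs(b-b0)<w)
        h=np.histogram(a[k],np.arange(.52,.59,.001))[0]; print(lo,{520+i:int(v) for i,v in enumerate(h) if v>2})
    return W,P,a,b
E
python3 - <<'E'
from h import *
W,P,a,b=gapview('pics/w7.png',((.074,.09),(.104,.108),(.11,.115),(.125,.13),(.15,.155),(.17,.175)))
print(plan(.5405,-.126,.15,82.3))
E
```

```text
{'clock': np.float64(14.55), 'tcp_pos': array([ 0.5381, -0.1273,  0.1738]), 'orientation': array([-0.0015,  0.0688,  0.9976,  0.0012]), 'wrist_force': array([ 0.5803, -0.4195, -0.3317]), 'finger_gap': np.float64(0.0329), 'grip_force': np.float64(80.3001)}
0.074 {540: 66, 541: 109, 542: 68, 543: 52, 544: 72, 545: 14, 556: 8, 557: 78}
0.104 {547: 45, 548: 18}
0.11 {546: 64, 547: 34}
0.125 {544: 20, 545: 98}
0.15 {541: 31, 542: 134}
0.17 {539: 157, 540: 62}
(array([ 0.12, -0.18, -0.19]), array([-0.23,  0.16,  2.38]))
```

View pics/w7.png

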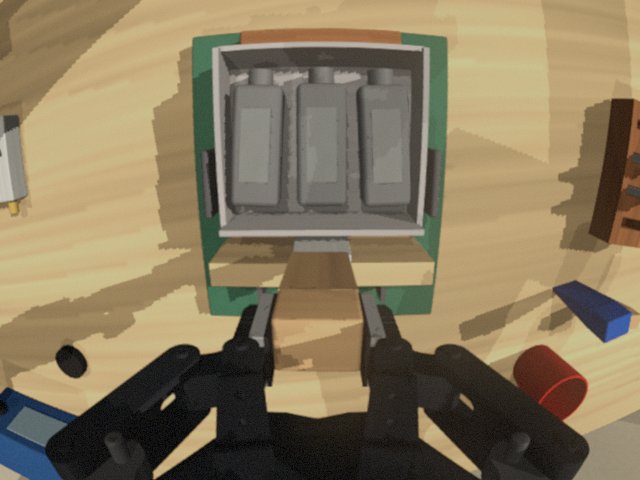

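The wedge is upright at (320,265), above the space between the plate at (322,245) and the bin rim at row 232. I'm shifting 1.2 mm toward the plate and lowering to just before contact.

{"op": "carry_out", "data": {"steps": [[[0,0,0],[-0.12,0,0.5],255],[[0,0,0],[-0.12,0,1.3],255],[[0,0,0],[-0.12,0,2.1],255],[[0,0,0],[-0.12,0,2.9],255],[[0,0,0],[-0.12,0,3.7],255],[[0,0,0],[-0.12,0,4.4],255],[[0,0,0],[-0.12,0,4.8],255],[[0,0,0],[-0.12,0,5],255]]}}

```text
clock: 15.55
tcp_pos: [0.54, -0.126, 0.1243]
orientation: [-0.001, 0.068, 0.998, 0.001]
wrist_force: [-0.9, 0.1, -0.5]
finger_gap: 0.033
grip_force: 80.3
```

{"op": "carry_out", "data": {"steps": [[[0,0,0],[0,0,0.1],255],[[0,0,0],[0,0,0.2],255],[[0,0,0],[0,0,0.3],255],[[0,0,0],[0,0,0.4],255],[[0,0,0],[0,0,0.5],255],[[0,0,0],[0,0,0.6],255],[[0,0,0],[0,0,0.7],255],[[0,0,0],[0,0,0.8],255]]}}

```text
clock: 16.55
tcp_pos: [0.5396, -0.1257, 0.1165]
orientation: [-0.001, 0.067, 0.998, 0.001]
wrist_force: [-5.0, 1.3, 4.8]
finger_gap: 0.0328
grip_force: 80.9
```

{"op": "carry_out", "data": {"steps": [[[0,0,0],[0.05,0,0.05],255],[[0,0,0],[0.05,0,0.1],255],[[0,0,0],[0.05,0,0.15],255],[[0,0,0],[0.05,0,0.2],255],[[0,0,0],[0.05,0,0.3],255],[[0,0,0],[0.05,0,0.35],255],[[0,0,0],[0.05,0,0.4],255],[[0,0,0],[0.05,0,0.4],255]]}}

```text
clock: 17.55
tcp_pos: [0.5393, -0.1258, 0.1136]
orientation: [-0.001, 0.067, 0.998, 0.001]
wrist_force: [-7.2, 0.7, 10.2]
finger_gap: 0.0327
grip_force: 81.7
```

{"op": "carry_out", "data": {"steps": [[[0,0,0],[0.05,0,0.05],255],[[0,0,0],[0.1,0,0.1],255],[[0,0,0],[0.1,0,0.15],255],[[0,0,0],[0.1,0,0.2],255],[[0,0,0],[0.1,0,0.25],255],[[0,0,0],[0.1,0,0.3],255],[[0,0,0],[0.1,0,0.3],255],[[0,0,0],[0.1,0,0.3],255]]}}

```text
clock: 18.55
tcp_pos: [0.5388, -0.1259, 0.1108]
orientation: [-0.0, 0.067, 0.998, 0.001]
wrist_force: [-5.8, 0.2, 9.8]
finger_gap: 0.0328
grip_force: 81.6
```

Run:
```python
from h import *
W,P,a,b=gapview('pics/w8.png',((.05,.06),(.06,.07),(.074,.085)),b0=-.052,w=.035)
```

```text
{'clock': np.float64(18.6), 'tcp_pos': array([ 0.5388, -0.1259,  0.1108]), 'orientation': array([-2.000e-04,  6.750e-02,  9.977e-01,  7.000e-04]), 'wrist_force': array([-6.0706,  0.9652,  9.534 ]), 'finger_gap': np.float64(0.0331), 'grip_force': np.float64(81.6108)}
0.05 {520: 7, 521: 8, 522: 7, 523: 10, 526: 4, 538: 111, 539: 646, 540: 24, 563: 12, 564: 219, 565: 58}
0.06 {520: 155, 521: 152, 522: 157, 523: 152, 524: 137, 525: 101, 526: 58, 527: 4, 538: 3, 539: 738, 540: 15, 564: 194, 565: 11}
0.074 {539: 560, 540: 403, 541: 249, 542: 243, 543: 327, 544: 32, 564: 57, 565: 13}
```

{"op": "carry_out", "data": {"steps": [[[0,0,0],[0.05,0,0.1],255],[[0,0,0],[0.1,0,0.2],255],[[0,0,0],[0.1,0,0.25],255],[[0,0,0],[0.1,0,0.3],255],[[0,0,0],[0.1,0,0.35],255],[[0,0,0],[0.1,0,0.4],255],[[0,0,0],[0.1,0,0.4],255],[[0,0,0],[0.1,0,0.4],255]]}}

```text
clock: 19.6
tcp_pos: [0.5383, -0.1258, 0.1071]
orientation: [0.0, 0.067, 0.998, 0.001]
wrist_force: [-5.5, 0.5, 11.8]
finger_gap: 0.0326
grip_force: 81.9
```

{"op": "carry_out", "data": {"steps": [[[0,0,0],[0.03,0,0.1],255],[[0,0,0],[0.05,0,0.15],255],[[0,0,0],[0.05,0,0.2],255],[[0,0,0],[0.05,0,0.25],255],[[0,0,0],[0.05,0,0.3],255],[[0,0,0],[0.05,0,0.3],255],[[0,0,0],[0.05,0,0.3],255],[[0,0,0],[0.05,0,0.3],255]]}}

```text
clock: 20.6
tcp_pos: [0.5383, -0.1259, 0.1061]
orientation: [0.001, 0.067, 0.998, 0.0]
wrist_force: [-9.7, 2.6, 23.1]
finger_gap: 0.0329
grip_force: 83.3
```

It is going tight: a 3 mm command moved it 1 mm and the force doubled. I'll press a little more.

{"op": "carry_out", "data": {"steps": [[[0,0,0],[0.05,0,0.1],255],[[0,0,0],[0.1,0,0.2],255],[[0,0,0],[0.1,0,0.3],255],[[0,0,0],[0.1,0,0.4],255],[[0,0,0],[0.1,0,0.4],255],[[0,0,0],[0.1,0,0.4],255],[[0,0,0],[0.1,0,0.4],255],[[0,0,0],[0.1,0,0.4],255]]}}

```text
clock: 21.6
tcp_pos: [0.5382, -0.126, 0.1047]
orientation: [0.003, 0.067, 0.998, -0.0]
wrist_force: [-12.8, 3.6, 37.4]
finger_gap: 0.0325
grip_force: 85.3
```

Run:
```python
from h import *
W,P,a,b=gapview('pics/w9.png',((.04,.05),(.05,.06),(.06,.07),(.074,.085)),b0=-.052,w=.035)
```

```text
{'clock': np.float64(21.65), 'tcp_pos': array([ 0.5382, -0.126 ,  0.1048]), 'orientation': array([ 3.000e-03,  6.730e-02,  9.977e-01, -2.000e-04]), 'wrist_force': array([-12.2198,   3.674 ,  36.8132]), 'finger_gap': np.float64(0.0326), 'grip_force': np.float64(85.2758)}
0.04 {520: 3, 522: 3, 523: 4, 538: 533, 539: 68, 563: 13, 564: 233, 565: 47}
0.05 {520: 9, 521: 8, 522: 7, 523: 5, 524: 5, 525: 6, 538: 538, 539: 273, 564: 235, 565: 27}
0.06 {520: 176, 521: 173, 522: 148, 523: 149, 524: 119, 525: 57, 526: 3, 537: 3, 538: 751, 539: 101, 563: 6, 564: 83, 565: 8}
0.074 {538: 652, 539: 363, 540: 271, 541: 288, 542: 303, 543: 7}
```

View pics/w9.png

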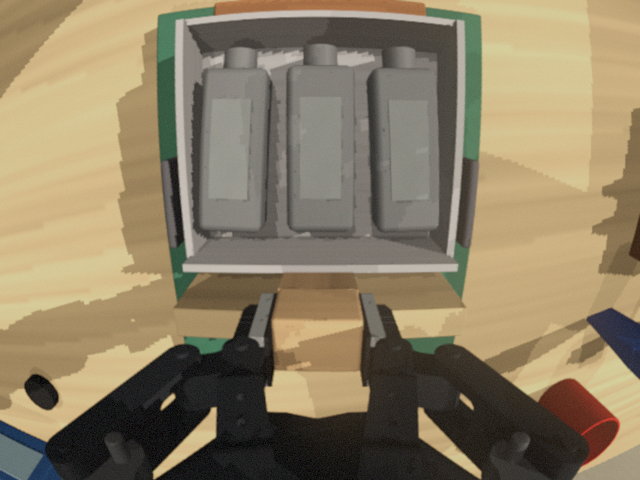

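The wedge sits between the bin rim (row 268) and the plate, still gripped. The bin wall is vertical and the push is steady at 37 N. I'm handing in.

```bash
python3 -c "
from workcell import env
print(env.hand_in())"
```

```text
the job is handed in; nothing more can be done
None
```

Handed in at about 21.7 s, verdict not shown: one plate stands in the gap, and the wedge is pressed in tight at about 37 N and still gripped, its tip about 46 mm below the rim by my estimate; the bin's rear wall measured vertical, and the other things on the table were not touched.

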